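# Hold the strainer over the carafe funnel

### The job

The cork crumbled, so I am going to decant this wine through the strainer. Lift the steel funnel out of its drip stand and set it fully home, upright, in the neck of the glass carafe; then take the wire strainer by its wooden handle out of its drip bowl, carry it over the things on the table, and hold it level and centred over the funnel's mouth, its lowest point about a finger's breadth above the rim and never touching funnel or carafe, so that I can pour. Leave everything else standing where it is, and finish while still holding the strainer there.

Things in the scene. Friction and masses are not known exactly. Their poses are not given: they have to be found in the camera images.
- carafe: the clear glass carafe, 170 mm tall, round body 110 mm across, slim straight neck; stands upright on the table; origin at the centre of its underside, z up
- carafe_mouth (a point): centre of the carafe's flat lip, 170 mm above its underside; the lip is 36 mm across, the bore 20 mm across and straight for 60 mm down
- funnel: steel decanting funnel, 105 mm tall, round, z up; origin at the stem's lower end. Stem 13 mm thick (9 mm at its end) up to 55 mm; flat seating collar 32 mm across, 55 to 59 mm; cone to 85 mm; straight rim band 56 mm across, 85 to 105 mm, the place to grip, from above. It starts upright in the drip stand, collar on the stand's top, origin 15 mm above the table; lift 60 mm to clear. About 0.12 kg
- funnel_collar (a point): centre of the underside of the funnel's seating collar, 55 mm above the stem's end; home in the carafe it lies on the lip, 170 mm above the table
- funnel_rim (a point): centre of the funnel's open mouth, level with its rim, 105 mm above the stem's end; the mouth is 52 mm across inside; home in the carafe it is 220 mm above the table
- stand: the funnel's steel drip stand, a slim footed cup 70 mm tall, foot 72 mm across, top 35 mm across with a 20 mm bore; origin at the centre of its underside
- strainer: fine conical wire strainer with a wooden handle that points along its own -x axis, z up; origin at the bottom of the cone. Cone 38 mm deep, 18 mm across at the bottom; flat rim ring on top 84 mm across, 3 mm thick; small wire ear on the +x side, 54 mm from the axis. It hangs level in the drip bowl by its rim ring, origin 10 mm above the table; lift 45 mm to clear. About 0.12 kg
- strainer_tip (a point): the lowest point of the strainer, the middle of the bottom of its cone (same place as its origin)
- strainer_grip (a point): middle of the wooden handle at the place to grip, 105 mm from the cone's axis, 39.5 mm above the strainer's lowest point, 49.5 mm above the table at the start. The handle is 16 mm wide, 12 mm thick and runs from 60 to 172 mm from the cone's axis; most weight is in the cone and rim, so grip firmly, about 60 N
- drip_bowl: the strainer's white round drip bowl, 81 mm across, 48 mm tall, straight wall; origin at the centre of its underside
- wine_glass: empty stemmed wine glass, 199 mm tall, 80 mm across, standing in the middle between the other things; origin at the centre of its underside; leave it alone
- bottle: green wine bottle, 296 mm tall, 74 mm across, at the right far side; origin at the centre of its underside; leave it alone
- candle_jar: white jar candle with a wooden lid, 98 mm tall, 82 mm across, at the left far side; origin at the centre of its underside; leave it alone
- corkscrew: corkscrew with half a cork on it, lying beside the cheese board; handle 100 mm, 85 mm long, 22 mm high; origin under its handle; leave it alone
- cheese_board: wooden board, 200 by 300 mm, 18 mm thick, with crackers and grapes, up to 60 mm high in all, at the back; fixed; origin at the centre of its underside
- soft_cheese: round white cheese on the board, 96 mm across, 32 mm thick; origin at the centre of its underside; leave it alone
- cheese_block: block of fruit cheese on the board, 105 by 38 mm, 36 mm thick; origin at the centre of its underside; leave it alone

How it is judged:
On the way, in this order (a step that is already met when the one before it is completed fails the run):
1. the funnel sits fully home and upright in the carafe's neck and has been let go (z of funnel_collar in the frame of carafe_mouth between -0.004 and 0.004 m and horizontal distance between funnel_collar and carafe_mouth below 0.007 m and angle between funnel's own z axis and vertical below 0.1 rad and contact force between funnel and the fingers below 0.05 N), for 0.2 s.
2. the strainer is held in the fingers, lifted clear of its drip bowl (z of strainer_tip in the frame of drip_bowl above 0.055 m and contact force between strainer and the fingers above 0.5 N and contact force between strainer and drip_bowl below 0.05 N), for 0.2 s.
At the end, for the whole second after the job is handed in: Funnel home and upright in the carafe neck (collar within 4 mm of the lip in height, 7 mm of its centre), let go. Strainer held still by the fingers alone, level within 0.14 rad, its lowest point 3 to 30 mm above the funnel rim and within 10 mm of its centre, touching neither funnel nor carafe (all of step 1 and angle between carafe's own z axis and vertical below 0.05 rad and contact force between funnel and the arm below 0.05 N and z of strainer_tip in the frame of funnel_rim between 0.003 and 0.03 m and horizontal distance between strainer_tip and funnel_rim below 0.01 m and angle between strainer's own z axis and vertical below 0.14 rad and contact force between strainer and the fingers above 0.5 N and contact force between strainer and funnel below 0.02 N and contact force between strainer and carafe below 0.02 N and linear speed of each of strainer, funnel below 0.02 m/s); the arm keeps its last pose, push and grip.
It fails at once if the strainer touches the funnel or the carafe (contact force between strainer and funnel above 0.5 N or contact force between strainer and carafe above 0.5 N).
It fails at once if the carafe is shoved more than 30 mm or tipped (distance of carafe from where it was at the start of the episode above 0.03 m or angle between carafe's own z axis and vertical above 0.2 rad).
It fails at once if the drip stand or the drip bowl is shoved more than 40 mm or knocked over (distance of any of stand, drip_bowl from where it was at the start of the episode above 0.04 m or angle between any of stand, drip_bowl's own z axis and vertical above 0.5 rad).
It fails at once if the wine glass, bottle or candle jar is moved more than 25 mm or knocked over (distance of any of wine_glass, bottle, candle_jar from where it was at the start of the episode above 0.025 m or angle between any of wine_glass, bottle, candle_jar's own z axis and vertical above 0.3 rad).
It fails at once if the corkscrew or a cheese is moved more than 25 mm (distance of any of corkscrew, soft_cheese, cheese_block from where it was at the start of the episode above 0.025 m).
It also fails if it takes over 67 s, if anything falls off the work surface, if the arm or the gripper's body presses on something with over 40 N, if the wrist force passes 120 N, or if a joint passes its speed limit or range.

### The arm

A 7-joint arm with a two-finger parallel gripper is mounted at the origin on the work surface. World frame = base frame: x ahead of the robot, y to its left, z up, the work surface at z = 0. Lengths are in m, angles in rad, forces in N, time in s.
With the tool pointing down it reaches from about 0.4 to 0.875 m from the base axis. Payload 19.3 kg.
Tool frame: the origin (TCP) lies midway between the tips of the shut fingers; the grasp point (between the pads) lies 19 mm behind it; z points along the fingers, y is the line along which they close (so a half turn about z gives the same grasp; the last joint's range is limited). The gripper opens to 85 mm and grips with 20 to 120 N. Pads are 22 mm wide; open, the fingers measure 114 mm over their backs; the gripper's body (76 mm by 85 mm) begins 54 mm behind the grasp point. The pads swing forward as they close: fully open they stand 13 mm farther back than shut.
Start: joints at [1.173, 0.521, -0.036, 1.599, 0.021, 1.021, -0.113], TCP at [0.201, -0.592, 0.231] pointing down, gripper open.
Joint ranges: [-2.91, 2.91], [-0.3, 2.13], [-1.5, 1.42], [0.17, 2.43], [-1.26, 4.41], [0.16, 1.93], [-2.52, 2.52]. Speed limits (rad/s): [1.89, 1.89, 2.39, 2.39, 3.01, 3.01, 3.01].

### API

Orientations are given as [roll, pitch, yaw] about the fixed x, y, z axes, in that order (R = Rz(yaw) Ry(pitch) Rx(roll)).
In Python, from workcell import bot gives the robot as it stands.
- The arm moves only by the tool advance, called as name(argument=value, ...), one argument or row to a line, values as JSON. Schema: {"type":"object","properties":{"plan":{"type":"object","properties":{"ticks":{"type":"array","items":{"type":"array","items":{"type":"number"},"minItems":7,"maxItems":7},"minItems":1,"maxItems":5}},"additionalProperties":false,"required":["ticks"]},"grip_force":{"type":"number"},"only":{"type":"string"},"quiet":{"type":"boolean"},"lines":{"type":"string"}},"required":["plan"],"additionalProperties":false}. plan is an object whose key "ticks" holds a list of rows, 1 to 5 of them, each of 7 numbers: the finger opening in m, then dx, dy, dz in cm, then a rotation vector rx, ry, rz in units of 0.1 rad; each row is the pose to reach, as a shift and turn from the pose commanded when the call began, along the tool's axes at that moment; what a row does not reach only later rows make up. A row lasts 1/8 s, in which the tool goes at most 0.0625 m and 0.188 rad, less where a joint would pass 70% of its speed; a pose out of reach is approached as far as the arm can. The fingers move at their own pace and stop on an object; grip_force is the grip in N (left out, the last holds). Time passes only in rows, so rows that do not move let the fingers close. The tool returns the time, the measured TCP pose, the force, the opening and the grip force at its end. only (a regular expression) keeps the lines of the reply that match it, lines (a string "A,B") keeps lines A to B, and quiet returns only ok. Input that does not fit is refused with a message, and nothing moves.
- bot.observe(): the state, without advancing time (a new reading comes with each control period).
- bot.grab_frame(name): name is "scene" or "top"; returns the picture (400x640x3 uint8, blue, green, red); there is no depth.
- bot.calibration(name): a dict with "vfov" (degrees; the focal length in pixels is half the picture's height over the tangent of half this angle, whatever the lens; pixels are square), "cx", "cy" (the principal point, pixels), "dist_coeffs" ([k1, k2, p1, p2, k3] as OpenCV has them; the pictures are not rectified), "eye" and "attitude" of the camera in the world. Camera axes: x right, y down, z forward; pixel columns grow to the right and rows downward; lengths in m; the calibration is good to about 2 mm. A picture is of the moment at which its call begins. calibration takes no time and is no camera call.
- bot.job_done(): hands the job in; it is judged then, once.
The state is a dict: "clock": time; "qpos": joint angles; "qd": joint speeds; "joint_efforts": joint torques, N m; "position": TCP position; "tool_rot": TCP orientation; "force": force on the tool from outside, world axes, zero at the start; "moment": the same for the moment, N m; "grip_width": finger opening in m; "finger_force": force on a finger pad.
Only numpy, scipy, OpenCV 4.12 (cv2) and the standard library are available. Lean on these libraries where they do the work, as an engineer would, in place of code of your own. Each camera call takes 0.05 s, during which the arm holds its last target. There are 200 camera calls.

## Working session

There is one attempt and no reset: what is moved stays moved. The work goes in short steps, Python scripts to look and compute and a tool call to move; the robot and the scene stay as the last step left them, time stands still between calls to the robot, and variables do not carry over. Pictures are saved under pics/ and viewed, at most 13 in all, crops included, and the job is handed in when it is done.

```bash
mkdir -p pics; ls
```

Run:
```python
from workcell import bot
import cv2
print({k:(v if not hasattr(v,'round') else v) for k,v in bot.observe().items()})
for n in("scene","top"):
    print(n,bot.calibration(n)); cv2.imwrite(f"pics/{n}0.png",bot.grab_frame(n))
```

```text
pics
workcell.py
{'clock': 0.0, 'qpos': array([ 1.17282364,  0.52202331, -0.03631744,  1.59999172,  0.02122964,
        1.02106534, -0.11282254]), 'qd': array([ 4.18923041e-04, -7.55517925e-04, -4.76357301e-05, -1.03855146e-03,
       -1.32047876e-03, -1.60025777e-04, -1.16629353e-03]), 'joint_efforts': array([-3.85971396e-05, -9.27108622e+01,  1.97938442e+00, -3.69921756e+01,
        1.77041598e-02,  8.24089773e-03,  3.47762565e-06]), 'position': array([ 0.20105955, -0.59143877,  0.23072588]), 'tool_rot': array([-3.14049578e+00,  1.07185788e-04,  3.27746797e-01]), 'force': array([ 0.4814291 , -0.40038677, -0.69958147]), 'moment': array([ 0.01885897,  0.06618483, -0.04900731]), 'finger_force': 0.0, 'grip_width': 0.08510810030597625}
scene {'vfov': 42.98750160224148, 'cx': 321.5132060015423, 'cy': 207.73159170506926, 'dist_coeffs': array([-0.12784492,  0.        ,  0.        ,  0.        ,  0.        ]), 'eye': array([ 1.50176702, -0.46360408,  0.75143325]), 'attitude': array([-2.12459825, -0.02319971,  1.12884927])}
top {'vfov': 42.121748270130226, 'cx': 321.5432508539594, 'cy': 193.9684930499858, 'dist_coeffs': array([-0.08907286,  0.        ,  0.        ,  0.        ,  0.        ]), 'eye': array([ 0.32252683, -0.00351878,  1.65366866]), 'attitude': array([-2.96294219, -0.01225529, -1.55195354])}
```

View pics/scene0.png

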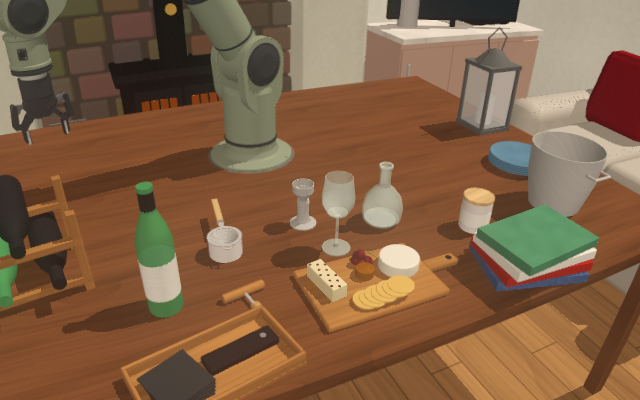

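View pics/top0.png

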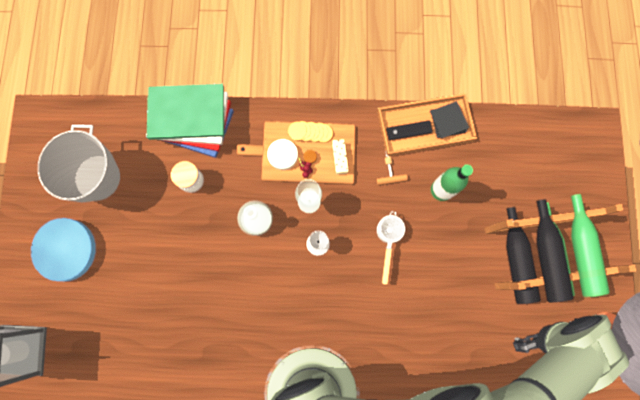

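The scene view shows the strainer at (225,243), the funnel rim at (303,187), the wine glass at (338,210) and the carafe at (383,200) with its lip at (386,167). In the top view the carafe is at (256,218), the funnel at (318,242), the wine glass at (309,196), and the strainer at (391,229) with its handle running to (386,283). I'll zoom in next.

Create h.py:
```python
import numpy as np, cv2
from workcell import bot
from scipy.spatial.transform import Rotation as R
class Cam:
    def __init__(s,n):
        c=bot.calibration(n); f=200/np.tan(np.radians(c['vfov'])/2)
        s.K=np.array([[f,0,c['cx']],[0,f,c['cy']],[0,0,1]]); s.d=np.array(c['dist_coeffs']); s.e=np.array(c['eye']); s.R=R.from_euler('xyz',c['attitude']).as_matrix()
    def plane(s,p,z):
        p=np.array(p,float).reshape(-1,1,2); q=cv2.undistortPoints(p,s.K,s.d)[:,0]
        d=np.c_[q,np.ones(len(q))]@s.R.T
        return s.e+d*((z-s.e[2])/d[:,2])[:,None]
    def proj(s,P):
        P=np.array(P,float).reshape(-1,3); Rt=s.R.T
        return cv2.projectPoints(P,cv2.Rodrigues(Rt)[0],-Rt@s.e,s.K,s.d)[0][:,0]
top,scene=Cam("top"),Cam("scene")
def circ(c,r,z,n=36):
    t=np.linspace(0,2*np.pi,n); return np.c_[c[0]+r*np.cos(t),c[1]+r*np.sin(t),0*t+z]
np.set_printoptions(precision=4,suppress=True)
```

Run:
```python
from h import *
for n,p,z in[("carafe lip",(256,218),.17),("funnel rim",(318,242),.12),("strainer",(391,229),.05),("handle end",(386,282),.05),("jar",(185,174),.098),("glass",(309,192),.199)]: print(n,top.plane(p,z)[0])
for n,p,z in[("carafe lip",(386,167),.17),("funnel rim",(303,187),.12),("strainer",(225,238),.05),("handle end",(217,203),.05),("glass",(339,180),.199),("glassfoot",(336,247),0)]: print(n,scene.plane(p,z)[0])
a=cv2.imread("pics/top0.png")[165:295,235:415]; b=cv2.imread("pics/scene0.png")[150:270,200:410]
cv2.imwrite("pics/tc.png",cv2.resize(a,None,fx=4,fy=4,interpolation=2)); cv2.imwrite("pics/sc.png",cv2.resize(b,None,fx=3.8,fy=3.8,interpolation=2))
```

```text
carafe lip [0.5165 0.1707 0.17  ]
funnel rim [ 0.4554 -0.0093  0.12  ]
strainer [ 0.5063 -0.2359  0.05  ]
handle end [ 0.3428 -0.2202  0.05  ]
jar [0.6573 0.4037 0.098 ]
glass [0.5905 0.0194 0.199 ]
carafe lip [0.5447 0.1845 0.17  ]
funnel rim [ 0.4762 -0.0139  0.12  ]
strainer [ 0.5165 -0.2345  0.05  ]
handle end [ 0.3521 -0.2089  0.05  ]
glass [0.6067 0.0181 0.199 ]
glassfoot [ 0.5939  0.0254 -0.    ]
```

View pics/tc.png

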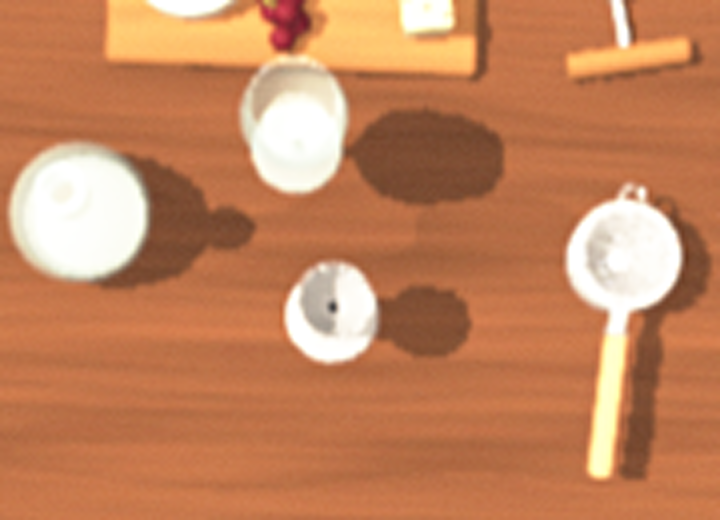

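View pics/sc.png

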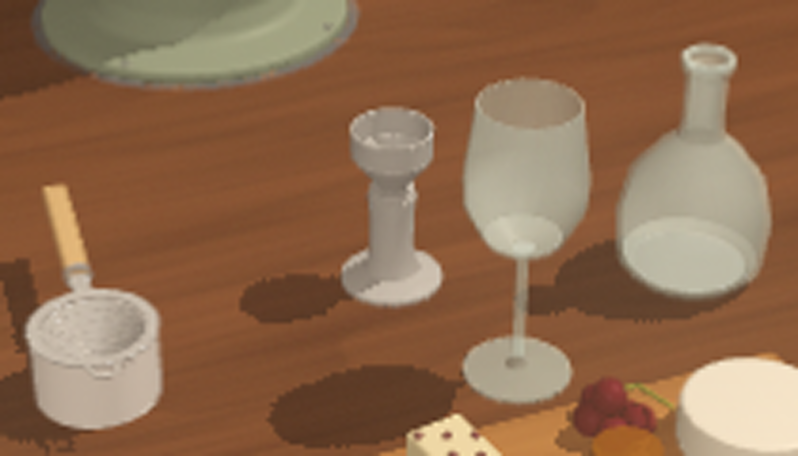

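Crop readings: in the top view the carafe lip is at about (251,213), and the funnel rim arc spans columns 310–329 with its top at row 231. In the scene view the lip spans columns 380–393 at row 166, the funnel rim spans columns 292–314 with its top at row 178, and the strainer ring is centred at about (224,236). I'll cast edge pixels onto the rim planes and fit circles of the known radii.

Create fit.py:
```python
from h import *
from scipy.optimize import least_squares
def mask(im,box,up=4):
    x0,y0,x1,y1=box; c=cv2.resize(im[y0:y1,x0:x1],None,fx=up,fy=up,interpolation=cv2.INTER_CUBIC)
    s=cv2.cvtColor(c,cv2.COLOR_BGR2HSV)[:,:,1]
    t,_=cv2.threshold(s,0,255,cv2.THRESH_OTSU)
    return (s<t).astype(np.uint8)
def arc(im,cam,box,r,z,sel,up=4):
    m=mask(im,box,up)
    k=max(cv2.findContours(m,0,cv2.CHAIN_APPROX_NONE)[0],key=cv2.contourArea)[:,0].astype(float)
    p=(k+.5)/up-.5+[box[0],box[1]]; p=p[sel(p)]
    P=cam.plane(p,z)[:,:2]
    f=lambda c:np.hypot(*(P-c).T)-r
    s=least_squares(f,P.mean(0),loss='soft_l1',f_scale=.001); rf=least_squares(lambda q:np.hypot(*(P-q[:2]).T)-q[2],[*s.x,r],loss='soft_l1',f_scale=.001).x
    return s.x,np.sqrt(np.mean(s.fun**2)),rf,len(p)
```

Run:
```python
from fit import *
T=cv2.imread("pics/top0.png");S=cv2.imread("pics/scene0.png")
print("funnel top",arc(T,top,(300,224,342,262),.028,.12,lambda p:p[:,1]<238))
print("funnel scn",arc(S,scene,(284,170,322,235),.028,.12,lambda p:p[:,1]<184))
print("lip scn",arc(S,scene,(368,157,405,235),.018,.17,lambda p:p[:,1]<166))
print("body top",arc(T,top,(232,196,274,238),.055,.055,lambda p:(p[:,0]<262)))
print("ring top",arc(T,top,(370,216,412,238),.042,.051,lambda p:(p[:,1]>217)&(p[:,1]<236)&((p[:,0]<386)|(p[:,1]>219))))
print("ring scn",arc(S,scene,(200,224,250,270),.042,.051,lambda p:p[:,1]<235))
print("lip top pick",top.plane((251.2,212.7),.17))
# handle line, top
hsv=cv2.cvtColor(T,cv2.COLOR_BGR2HSV);b=hsv[245:290,375:400];m=((b[:,:,2]>200)&(b[:,:,1]>60)).astype(np.uint8)
y,x=np.nonzero(m);P=top.plane(np.c_[x+375,y+245],.0555)[:,:2];print("handle",len(P),P.mean(0),P.min(0),P.max(0))
d=np.linalg.svd(P-P.mean(0))[2][0];print(d,np.arctan2(d[1],d[0]))
b=S[195:232,205:235];h=cv2.cvtColor(b,cv2.COLOR_BGR2HSV);m=(h[:,:,2]>190)&(h[:,:,1]>60);y,x=np.nonzero(m);P=scene.plane(np.c_[x+205,y+195],.0535)[:,:2];d=np.linalg.svd(P-P.mean(0))[2][0];print(len(P),P.mean(0),d,np.arctan2(d[1],d[0]))
```

```text
funnel top (array([ 0.4629, -0.0091]), np.float64(0.001156140822561356), array([ 0.46  , -0.0089,  0.0304]), 100)
funnel scn (array([ 0.4573, -0.0065]), np.float64(0.0006048072716835968), array([ 0.4574, -0.0066,  0.0281]), 104)
lip scn (array([0.5319, 0.1926]), np.float64(0.0007527892482701676), array([0.5326, 0.1923, 0.0186]), 75)
body top (array([0.5333, 0.1875]), np.float64(0.0013832658328524763), array([0.5331, 0.1895, 0.0533]), 257)
ring top (array([ 0.5096, -0.2356]), np.float64(0.003169343769232505), array([ 0.5055, -0.2347,  0.0451]), 146)
ring scn (array([ 0.5047, -0.2342]), np.float64(0.004452146183229845), array([ 0.505 , -0.2342,  0.0422]), 178)
lip top pick [[0.5316 0.1852 0.17  ]]
handle 290 [ 0.3927 -0.2175] [ 0.3217 -0.2593] [ 0.4562 -0.1854]
[-0.9945 -0.1043] -3.0370793610222306
123 [ 0.3864 -0.2184] [ 0.9922 -0.1243] -0.12464684194952018
```

The two views agree:

| Point | x (m) | y (m) |
|---|---|---|
| Funnel | 0.459 | -0.0075 |
| Carafe lip | 0.532 | 0.189 (to refine) |
| Strainer axis | 0.506 | -0.235, yaw about -0.12 |

First I'll move above the funnel.

Create go.py:
```python
import sys
from h import *
o=bot.observe(); x,y,z,*w=map(float,sys.argv[1:]); Rt=R.from_euler('xyz',o['tool_rot'])
t=R.from_euler('xyz',[np.pi,0,w[0] if w else o['tool_rot'][2]])
print('pos',o['position'],o['tool_rot'],'q',o['qpos'].round(2),'d',Rt.inv().apply(np.array([x,y,z])-o['position']),(Rt.inv()*t).as_rotvec())
```

```bash
python3 go.py .459 -.0075 .231
```

```text
pos [ 0.2011 -0.5915  0.2308] [-3.1406  0.      0.3278] q [ 1.17  0.52 -0.04  1.6   0.02  1.02 -0.11] d [ 0.4322 -0.4698  0.0002] [-0.001  0.    -0.   ]
```
Direction: path straight passes radius: from (.2,-.59) r .62 to .459. midpoint (.33,-.3) r .446 OK.

Careful with the scale: shifts go in cm and turns go in units of 0.1 rad. That gives: -0.225 m is -22.5, 0.21 m is 21.

advance(
  plan={"ticks":[[0.085, 4.2, -4.5, 0, 0, 0, 0], [0.085, 8.4, -9, 0, 0, 0, 0], [0.085, 12.6, -13.5, 0, 0, 0, 0], [0.085, 16.8, -18, 0, 0, 0, 0], [0.085, 21, -22.5, 0, 0, 0, 0]]},
  grip_force=30,
)

```text
clock: 0.72
position: [0.328, -0.3092, 0.2313]
tool_rot: [3.142, -0.0, 0.328]
force: [2.1, -0.7, -0.3]
grip_width: 0.0848
finger_force: 0.0
```

```bash
python3 go.py .459 -.0075 .18
```

```text
pos [ 0.328  -0.3092  0.2313] [ 3.1415 -0.      0.3277] q [ 0.74  0.25 -0.14  2.03  0.05  0.86 -0.67] d [ 0.2211 -0.2435  0.0513] [ 0.0001 -0.     -0.    ]
```

advance(
  plan={"ticks":[[0.085, 4.2, -4.6, 0, 0, 0, 0], [0.085, 8.4, -9.2, 0, 0, 0, 0], [0.085, 12.6, -13.8, 0, 0, 0, 0], [0.085, 16.8, -18.4, 2, 0, 0, 0], [0.085, 21, -23, 4, 0, 0, 0]]},
)

```text
clock: 1.35
position: [0.4507, -0.0291, 0.1928]
tool_rot: [3.141, -0.001, 0.327]
force: [1.3, -0.9, -0.2]
grip_width: 0.0846
finger_force: 0.0
```

advance(
  plan={"ticks":[[0.085, 1.1, -1.4, 1.1, 0, 0, 0], [0.085, 1.1, -1.4, 1.1, 0, 0, 0]]},
)

```text
clock: 1.6
position: [0.4558, -0.0128, 0.1813]
tool_rot: [-3.141, 0.002, 0.33]
force: [-0.6, -0.3, 0.3]
grip_width: 0.0845
finger_force: 0.0
```

```bash
python3 go.py .459 -.0075 .088
```

```text
pos [ 0.4558 -0.0128  0.1813] [-3.1406  0.0015  0.3304] q [ 0.16  0.34 -0.32  2.07  0.16  0.76 -1.5 ] d [ 0.0049 -0.0039  0.0933] [-0.001   0.0015 -0.    ]
```

Run:
```python
from h import *
a=bot.grab_frame("scene")[90:220,230:350];b=bot.grab_frame("top")[200:290,270:370]
cv2.imwrite("pics/a1.png",np.hstack([cv2.resize(a,(400,433),interpolation=2),cv2.resize(b,(400,433),interpolation=2)]))
```

```text
(no output)
```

View pics/a1.png

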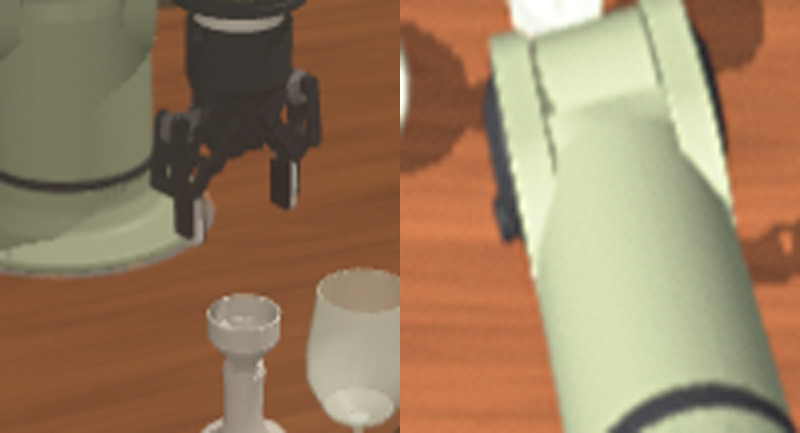

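The scene crop shows the open fingers straddling the funnel mouth: tips at (190,235) and (288,203), mouth centre at (244,312). The top view is blocked by the arm. I'll go down and grip.

Converted, 0.093 m is 9.3, 0.065 m is 6.5.

advance(
  plan={"ticks":[[0.085, 0.45, -0.35, 3, 0, 0, 0], [0.085, 0.45, -0.35, 6.5, 0, 0, 0], [0.085, 0.45, -0.35, 9.3, 0, 0, 0], [0.085, 0.45, -0.35, 9.3, 0, 0, 0]]},
  grip_force=40,
)

```text
clock: 2.2
position: [0.4582, -0.0104, 0.0884]
tool_rot: [-3.141, 0.003, 0.326]
force: [0.1, -0.3, -0.3]
grip_width: 0.0847
finger_force: 0.0
```

```bash
python3 go.py .459 -.0075 .088
```

```text
pos [ 0.4582 -0.0104  0.0884] [-3.1412  0.0026  0.3263] q [ 0.1   0.51 -0.27  2.13  0.25  0.54 -1.6 ] d [ 0.0017 -0.0025  0.0004] [-0.0004  0.0026 -0.    ]
```

advance(
  plan={"ticks":[[0.05, 0, 0, 0, 0, 0, 0], [0.05, 0, 0, 0, 0, 0, 0], [0.05, 0, 0, 0, 0, 0, 0], [0.05, 0, 0, 0, 0, 0, 0], [0.05, 0, 0, 0, 0, 0, 0]]},
  grip_force=40,
)

```text
clock: 2.82
position: [0.46, -0.0096, 0.0905]
tool_rot: [3.141, -0.002, 0.327]
force: [-2.7, -1.5, 11.8]
grip_width: 0.0548
finger_force: 39.8
```

```bash
python3 go.py .459 -.0075 .088
```

```text
pos [ 0.46   -0.0096  0.0905] [ 3.1405 -0.0021  0.3273] q [ 0.1   0.5  -0.27  2.13  0.25  0.54 -1.6 ] d [-0.0002 -0.0023  0.0025] [ 0.0011 -0.0021 -0.    ]
```

Converted, -0.17 m is -17, -0.03 m is -3.

advance(
  plan={"ticks":[[0.05, 0, 0, -3, 0, 0, 0], [0.05, 0, 0, -7.5, 0, 0, 0], [0.05, 0, 0, -12.5, 0, 0, 0], [0.05, 0, 0, -17, 0, 0, 0], [0.05, 0, 0, -19.5, 0, 0, 0]]},
  grip_force=40,
)

```text
clock: 3.45
position: [0.4595, -0.0094, 0.2874]
tool_rot: [3.14, -0.004, 0.327]
force: [0.0, -0.5, -2.1]
grip_width: 0.0547
finger_force: 43.3
```

advance(
  plan={"ticks":[[0.05, 0, 0, 0, 0, 0, 0]]},
)

```text
clock: 3.58
position: [0.4598, -0.0094, 0.2864]
tool_rot: [3.14, -0.004, 0.327]
force: [-0.2, 0.4, -3.4]
grip_width: 0.0555
finger_force: 43.4
```

```bash
python3 go.py .532 .189 .285
```

Run:
```python
from h import *
cv2.imwrite("pics/s2.png",bot.grab_frame("scene"));cv2.imwrite("pics/t2.png",bot.grab_frame("top"))
```

```text
pos [ 0.4598 -0.0094  0.2864] [ 3.1399 -0.004   0.3274] q [ 0.2   0.21 -0.36  1.93  0.09  1.01 -1.44] d [ 0.1321 -0.1647  0.0016] [ 0.0017 -0.004  -0.    ]
```

advance(
  plan={"ticks":[[0.05, 2.5, -3, 0, 0, 0, 0], [0.05, 5.5, -7, 0, 0, 0, 0], [0.05, 9, -11.5, 0, 0, 0, 0], [0.05, 12, -15, 0, 0, 0, 0], [0.05, 13.2, -16.5, 0, 0, 0, 0]]},
)

```text
clock: 4.3
position: [0.5307, 0.1918, 0.2826]
tool_rot: [-3.141, 0.002, 0.33]
force: [-0.1, -0.9, -2.2]
grip_width: 0.0552
finger_force: 43.4
```

advance(
  plan={"ticks":[[0.05, 0, 0, 0, 0, 0, 0], [0.05, 0, 0, 0, 0, 0, 0]]},
)

```text
clock: 4.55
position: [0.5308, 0.188, 0.2836]
tool_rot: [3.141, 0.001, 0.327]
force: [0.5, -0.5, -2.2]
grip_width: 0.0548
finger_force: 43.4
```

```bash
python3 go.py .532 .189 .285
```

Run:
```python
from h import *
a=bot.grab_frame("scene");b=bot.grab_frame("top")
cv2.imwrite("pics/s3.png",a);cv2.imwrite("pics/t3.png",b)
a=a[100:250,330:440];b=b[165:255,210:330]
cv2.imwrite("pics/a3.png",np.hstack([cv2.resize(a,(440,600),interpolation=2),cv2.resize(b,(360,600),interpolation=2)]))
```

```text
pos [0.5308 0.188  0.2836] [3.141  0.0011 0.3266] q [-0.13  0.4  -0.43  1.69  0.18  1.1  -1.85] d [ 0.0015 -0.0005 -0.0014] [0.0006 0.0011 0.    ]
```

View pics/a3.png

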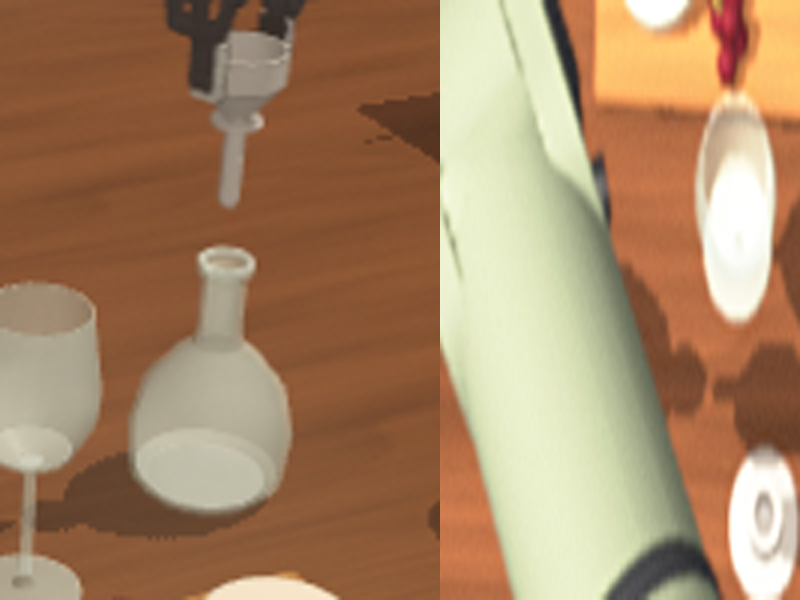

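The crop shows the funnel held above the carafe. Its stem end is at crop (229,205), its collar at (238,121), and the lip centre is at (227,265). The funnel may be leaning, so I'll compare with the projection of a vertical axis.

Run:
```python
from h import *
z0=.015+.2836-.0905
f=lambda P:(scene.proj(P)-[330,100]+.5)*4-.5
c=(.5308,.188)
print("expected stem end, collar, rim",f([[*c,z0],[*c,z0+.055],[*c,z0+.105]]))
print("rim L/R",f(circ((c),.028,z0+.105))[:,0].min(),f(circ((c),.028,z0+.105))[:,0].max())
print("lip at est",f([[.532,.189,.17],[.532,.189,.10]]))
for cc in((.532,.189),(.532,.1926)):
  e=f(circ(cc,.018,.17));print(e.min(0),e.max(0))
g=lambda u,v,z:scene.plane(((u+.5)/4-.5+330,(v+.5)/4-.5+100),z)[0]
print("stem obs at z0",g(229,205,z0),"collar",g(238,122,z0+.055),"lip ctr",g(227,264,.17))
```

```text
expected stem end, collar, rim [[223.9907 205.1677]
 [231.6417 124.1487]
 [238.7846  47.5281]]
rim L/R 192.39920522951343 285.1306680847197
lip at est [[221.1405 259.8592]
 [211.8509 355.3889]]
[192.9344 247.2229] [249.3368 272.8181]
[197.7753 246.2752] [254.1147 271.8184]
stem obs at z0 [0.5318 0.1911 0.2081] collar [0.5294 0.1935 0.2631] lip ctr [0.5384 0.1894 0.17  ]
```

Run:
```python
from fit import *
S=cv2.imread("pics/s3.png")
z0=.015+.2836-.0905; c=(.5308,.188)
box=(375,128,402,157); m=mask(S,box,8)
k=max(cv2.findContours(m,0,cv2.CHAIN_APPROX_NONE)[0],key=cv2.contourArea)[:,0]
p=(k+.5)/8-.5+[box[0],box[1]]
print("stem bottom row",p[:,1].max()+.06)
for r in(137,140,144,148):
    q=p[abs(p[:,1]-r)<.07,0]; print(r,q.min(),q.max(),(q.min()+q.max())/2)
e=scene.proj(circ(c,.0045,z0)); print("exp bottom",e.max(0)[1]); a=scene.proj([[*c,z0+.03],[*c,z0+.01]]);print("exp axis",a)
print(np.interp([137,140,144,148],a[:,1],a[:,0]))
r=arc(S,scene,(368,157,405,235),.018,.17,lambda p:p[:,1]<166,8);print("lip",r)
```

```text
stem bottom row 151.6225
137 385.1875 390.5625 387.875
140 384.9375 390.4375 387.6875
144 384.4375 389.9375 387.1875
148 384.0625 389.4375 386.75
exp bottom 151.6894778833342
exp axis [[386.6592 139.9734]
 [385.9664 147.2967]]
[386.6592 386.6567 386.2783 385.9664]
lip (array([0.5317, 0.1928]), np.float64(0.0007986262368392553), array([0.5324, 0.1923, 0.0188]), 151)
```

The stem sits about 2–3 mm off the lip along y in the same view. I'll shift by that and insert in steps.

```bash
python3 go.py .5316 .1905 .2836
```

```text
pos [0.531  0.1881 0.284 ] [3.1411 0.0003 0.3262] q [-0.13  0.4  -0.43  1.69  0.18  1.1  -1.86] d [ 0.0014 -0.0021  0.0004] [0.0005 0.0003 0.    ]
```

advance(
  plan={"ticks":[[0.05, 0.15, -0.2, 0, 0, 0, 0], [0.05, 0.15, -0.2, 2, 0, 0, 0], [0.05, 0.15, -0.2, 4, 0, 0, 0], [0.05, 0.15, -0.2, 4, 0, 0, 0]]},
)

```text
clock: 5.15
position: [0.5313, 0.1913, 0.2433]
tool_rot: [3.141, 0.002, 0.327]
force: [0.5, -0.4, -0.5]
grip_width: 0.0545
finger_force: 43.4
```

Run:
```python
from h import *
a=bot.grab_frame("scene");cv2.imwrite("pics/s4.png",a)
cv2.imwrite("pics/a4.png",cv2.resize(a[110:190,350:430],(600,600),interpolation=2))
```

```text
(no output)
```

View pics/a4.png

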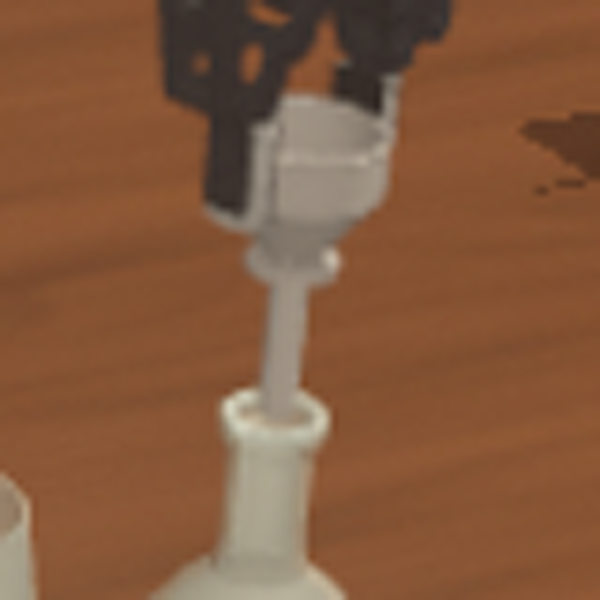

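The stem end is inside the bore: stem column is about 281 against a hole centre of about 275, so it is roughly 1–2 mm right. I'll correct by 1 mm and keep lowering.

Converted, 0.03 m is 3, 0.02 m is 2.

advance(
  plan={"ticks":[[0.05, -0.05, 0.12, 0, 0, 0, 0], [0.05, -0.05, 0.12, 1, 0, 0, 0], [0.05, -0.05, 0.12, 2, 0, 0, 0], [0.05, -0.05, 0.12, 3, 0, 0, 0]]},
)

```text
clock: 5.7
position: [0.5316, 0.1905, 0.2132]
tool_rot: [-3.142, 0.0, 0.328]
force: [0.3, -0.3, -1.8]
grip_width: 0.0547
finger_force: 43.4
```

advance(
  plan={"ticks":[[0.05, 0, 0, 0.8, 0, 0, 0], [0.05, 0, 0, 1.6, 0, 0, 0], [0.05, 0, 0, 1.6, 0, 0, 0]]},
)

```text
clock: 6.08
position: [0.5315, 0.1904, 0.1975]
tool_rot: [-3.142, 0.001, 0.328]
force: [-0.9, 0.6, -1.8]
grip_width: 0.0546
finger_force: 43.4
```

No side force so far; about 7 mm remain to the seat.

advance(
  plan={"ticks":[[0.05, 0, 0, 0.4, 0, 0, 0], [0.05, 0, 0, 0.6, 0, 0, 0], [0.05, 0, 0, 0.65, 0, 0, 0]]},
)

```text
clock: 6.45
position: [0.5317, 0.1905, 0.1915]
tool_rot: [-3.142, 0.0, 0.328]
force: [0.3, -0.2, -1.6]
grip_width: 0.0547
finger_force: 43.4
```

advance(
  plan={"ticks":[[0.05, 0, 0, 0.1, 0, 0, 0], [0.05, 0, 0, 0.1, 0, 0, 0]]},
)

```text
clock: 6.7
position: [0.5318, 0.1906, 0.1907]
tool_rot: [-3.142, -0.0, 0.328]
force: [-1.1, -0.7, 0.6]
grip_width: 0.0548
finger_force: 43.7
```

Converted, 0.001 m is 0.1.

advance(
  plan={"ticks":[[0.05, 0, 0, 0.1, 0, 0, 0], [0.065, 0, 0, 0.1, 0, 0, 0], [0.085, 0, 0, 0.1, 0, 0, 0], [0.085, 0, 0, 0.1, 0, 0, 0], [0.085, 0, 0, 0.1, 0, 0, 0]]},
  grip_force=20,
)

```text
clock: 7.32
position: [0.5317, 0.1905, 0.1895]
tool_rot: [-3.142, 0.0, 0.328]
force: [-0.4, 0.5, -0.3]
grip_width: 0.0851
finger_force: 0.0
```

advance(
  plan={"ticks":[[0.085, 0, 0, -2, 0, 0, 0], [0.085, 0, 0, -6, 0, 0, 0], [0.085, 0, 0, -10, 0, 0, 0]]},
)

```text
clock: 7.7
position: [0.5315, 0.1905, 0.2907]
tool_rot: [-3.141, 0.0, 0.328]
force: [-0.1, 0.5, 0.5]
grip_width: 0.0847
finger_force: 0.0
```

```bash
python3 go.py .4018 -.2224 .29 -.12
```

Run:
```python
from fit import *
a=bot.grab_frame("scene");cv2.imwrite("pics/s5.png",a)
cv2.imwrite("pics/a5.png",cv2.resize(a[110:260,340:460],(480,600),interpolation=2))
```

```text
pos [0.5315 0.1905 0.2907] [-3.1415  0.0005  0.3278] q [-0.13  0.39 -0.43  1.67  0.18  1.12 -1.85] d [-0.2558  0.3491  0.0007] [-0.      0.0005  0.4478]
```

View pics/a5.png

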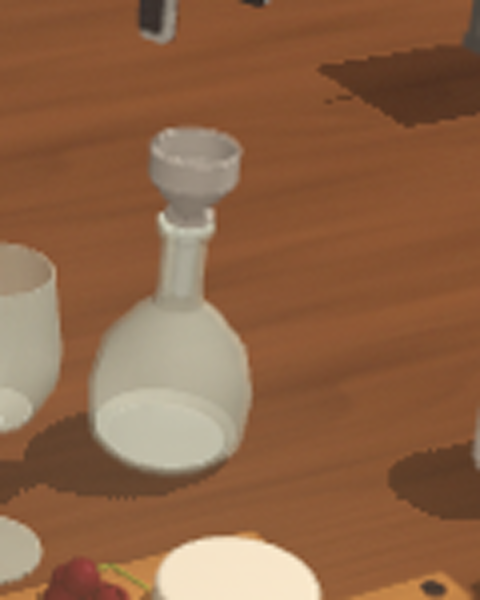

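The funnel is seated upright on the carafe lip, with its rim centre at crop (195,148). On to the strainer handle at z ≈ 0.29.

Converted, 0.237 m is 23.7, 0.188 m is 18.8, 0.4 rad is 4.

advance(
  plan={"ticks":[[0.085, -3, 4.1, 0, 0, 0, 0.6], [0.085, -6.6, 9, 0, 0, 0, 1.4], [0.085, -10.2, 13.9, 0, 0, 0, 2.2], [0.085, -13.8, 18.8, 0, 0, 0, 3], [0.085, -17.4, 23.7, 0, 0, 0, 4]]},
)

```text
clock: 8.38
position: [0.4424, -0.0917, 0.2897]
tool_rot: [3.142, -0.001, -0.075]
force: [2.0, 0.4, -0.5]
grip_width: 0.085
finger_force: 0.0
```

```bash
python3 go.py .4018 -.2224 .15 -.12
```

Run:
```python
from fit import *
S=cv2.imread("pics/s5.png")
r=arc(S,scene,(340+20,110+20,340+80,110+75),.028,.22,lambda p:p[:,1]<147,8);print("rim",r)
```

```text
pos [ 0.4424 -0.0917  0.2897] [ 3.1416 -0.0006 -0.0753] q [ 0.29  0.18 -0.25  1.95  0.05  1.01 -1.63] d [-0.0308  0.1334  0.1397] [ 0.     -0.0006  0.0447]
rim (array([0.53  , 0.1954]), np.float64(0.0007501476641706283), array([0.5304, 0.1952, 0.0283]), 208)
```

Run:
```python
from h import *
for n,cam,box,z,f in(("top0",top,(372,243,402,290),.0535,6),("scene0",scene,(205,195,235,232),.0535,6)):
    x0,y0,x1,y1=box;T=cv2.imread(f"pics/{n}.png")[y0:y1,x0:x1];T=cv2.resize(T,None,fx=f,fy=f,interpolation=2)
    h=cv2.cvtColor(T,cv2.COLOR_BGR2HSV);m=((h[:,:,2]>185)&(h[:,:,1]>60)).astype(np.uint8)
    k=max(cv2.findContours(m,0,cv2.CHAIN_APPROX_NONE)[0],key=cv2.contourArea)
    (c,wh,an)=cv2.minAreaRect(k);b=cv2.boxPoints((c,wh,an));tf=lambda p:(np.array(p)+.5)/f-.5+[x0,y0]
    P=cam.plane(tf(b),z)[:,:2];C=cam.plane([tf(c)],z)[0,:2];e=[P[1]-P[0],P[2]-P[1]];L=max(e,key=np.linalg.norm)
    print(n,"centre",C,"len",[np.linalg.norm(v) for v in e],"yaw",np.arctan(L[1]/L[0]))
```

```text
top0 centre [ 0.3914 -0.2212] len [np.float64(0.09260800941201065), np.float64(0.14317817741333383)] yaw -0.004739899935087965
scene0 centre [ 0.3861 -0.2183] len [np.float64(0.016680874223598187), np.float64(0.10964441163888676)] yaw -0.13616996072586016
```

Converted, 0.1334 m is 13.34, 0.12 m is 12, 0.045 rad is 0.45.

advance(
  plan={"ticks":[[0.085, -1.5, 5.5, 2, 0, 0, 0.4], [0.085, -2.5, 11, 6, 0, 0, 0.45], [0.085, -3.1, 13.34, 10, 0, 0, 0.45], [0.085, -3.1, 13.34, 12, 0, 0, 0.45], [0.085, -3.1, 13.34, 12, 0, 0, 0.45]]},
)

```text
clock: 9.0
position: [0.4021, -0.2205, 0.1686]
tool_rot: [-3.141, 0.002, -0.118]
force: [-0.2, 0.2, -0.5]
grip_width: 0.0848
finger_force: 0.0
```

```bash
python3 go.py .4018 -.2224 .0305 -.12
```

```text
pos [ 0.4021 -0.2205  0.1686] [-3.1407  0.0023 -0.1175] q [ 0.49  0.36 -0.14  2.08  0.08  0.71 -1.39] d [0.0003 0.0021 0.1381] [-0.0009  0.0023  0.0025]
```

Converted, 0.0015 m is 0.15, 0.1375 m is 13.75, 0.012 rad is 0.12.

advance(
  plan={"ticks":[[0.06, -0.25, 0.15, 4, 0, 0, 0.12], [0.05, -0.25, 0.15, 9, 0, 0, 0.12], [0.05, -0.25, 0.15, 12.5, 0, 0, 0.12], [0.05, -0.25, 0.15, 13.75, 0, 0, 0.12], [0.05, -0.25, 0.15, 13.75, 0, 0, 0.12]]},
  grip_force=60,
)

```text
clock: 9.62
position: [0.4006, -0.2218, 0.0326]
tool_rot: [3.142, -0.0, -0.129]
force: [0.2, 0.7, -0.8]
grip_width: 0.0497
finger_force: 0.0
```

```bash
python3 go.py .399 -.2215 .031 -.13
```

Run:
```python
from h import *
a=bot.grab_frame("scene");cv2.imwrite("pics/s6.png",a)
cv2.imwrite("pics/a6.png",cv2.resize(a[150:270,170:290],(600,600),interpolation=2))
```

```text
pos [ 0.4006 -0.2218  0.0326] [ 3.1415 -0.0002 -0.1288] q [ 0.45  0.61 -0.09  2.16  0.14  0.37 -1.46] d [-0.0016 -0.0001  0.0016] [ 0.0001 -0.0002  0.0012]
```

View pics/a6.png

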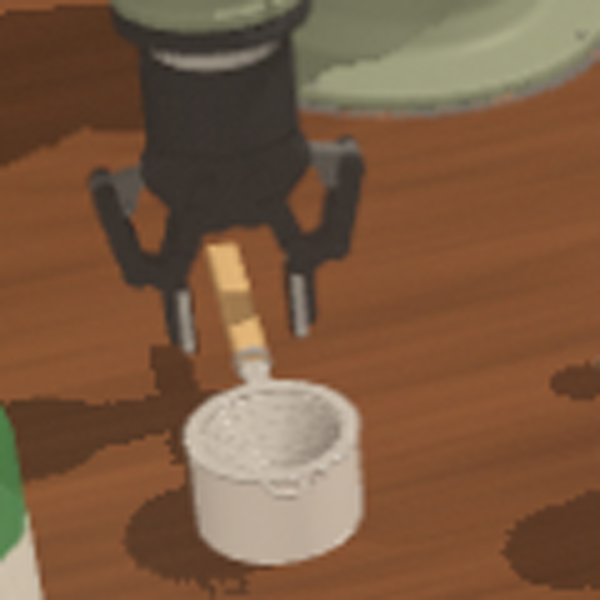

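The fingers straddle the handle: tips at (185,345) and (302,330), handle between at about (240,315). I'll close with 60 N.

advance(
  plan={"ticks":[[0.03, 0, 0, 0.1, 0, 0, 0], [0.02, 0, 0, 0.1, 0, 0, 0], [0.005, 0, 0, 0.1, 0, 0, 0], [0.005, 0, 0, 0.1, 0, 0, 0], [0.005, 0, 0, 0.1, 0, 0, 0]]},
  grip_force=65,
)

```text
clock: 10.3
position: [0.4003, -0.2221, 0.0312]
tool_rot: [3.141, -0.001, -0.129]
force: [1.1, -0.3, 2.4]
grip_width: 0.0145
finger_force: 63.5
```

advance(
  plan={"ticks":[[0.005, 0, 0, -1, 0, 0, 0], [0.005, 0, 0, -3, 0, 0, 0], [0.005, 0, 0, -5.5, 0, 0, 0], [0.005, 0, 0, -8, 0, 0, 0], [0.005, 0, 0, -8, 0, 0, 0]]},
)

```text
clock: 10.92
position: [0.4006, -0.2222, 0.1128]
tool_rot: [3.141, -0.002, -0.129]
force: [-0.7, -0.1, -1.6]
grip_width: 0.0147
finger_force: 63.4
```

Run:
```python
from h import *
a=bot.grab_frame("scene");cv2.imwrite("pics/s7.png",a);cv2.imwrite("pics/t7.png",bot.grab_frame("top"))
cv2.imwrite("pics/a7.png",cv2.resize(a[120:270,160:310],(600,600),interpolation=2))
```

```text
(no output)
```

View pics/a7.png

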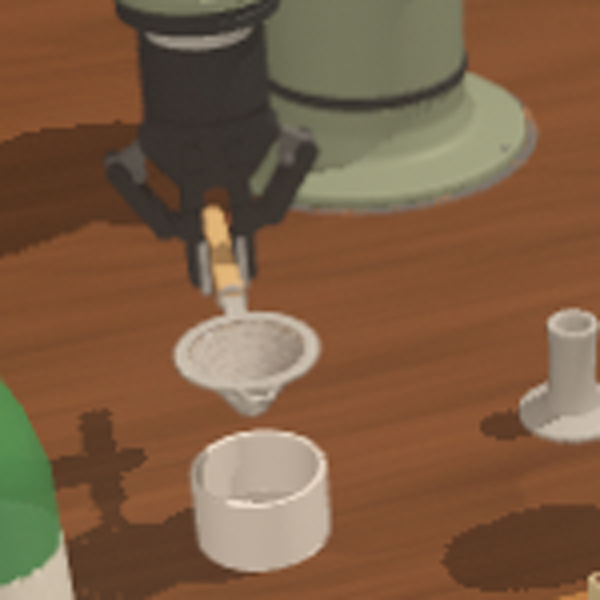

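The strainer is lifted clear and looks level, with its ring centred at crop (247,352). I'll check ring position and tilt from its outline.

Create ring.py:
```python
from fit import *
def ring(f,cam,box,z,sel,up=6):
    im=cv2.imread(f);m=mask(im,box,up)
    k=max(cv2.findContours(m,0,cv2.CHAIN_APPROX_NONE)[0],key=cv2.contourArea)[:,0].astype(float)
    p=(k+.5)/up-.5+[box[0],box[1]];p=p[sel(p)];P=cam.plane(p,z)[:,:2]
    c=least_squares(lambda q:np.hypot(*(P-q[:2]).T)-q[2],[*P.mean(0),.042],loss='soft_l1',f_scale=.001).x
    d=P-c[:2];r=np.hypot(*d.T);a=np.degrees(np.arctan2(d[:,1],d[:,0]))
    return c,[(int(t),round(float(np.median(r[abs((a-t+180)%360-180)<15])),4)) for t in range(-180,180,30) if (abs((a-t+180)%360-180)<15).sum()>3]
```

Run:
```python
from ring import *
z=.051+.1128-.0312
print("scene",ring("pics/s7.png",scene,(198,193,246,226),z,lambda p:(p[:,1]<208)&((p[:,0]<214)|(p[:,0]>225))|(p[:,1]<=213)&((p[:,0]<212)|(p[:,0]>232))))
print("top",ring("pics/t7.png",top,(365,205,420,250),z,lambda p:p[:,1]>0))
o=bot.observe();y=o['tool_rot'][2];print(o['position'][:2]+.105*np.array([np.cos(y),np.sin(y)]), "tip proj",scene.proj([[*(o['position'][:2]+.105*np.array([np.cos(y),np.sin(y)])),z-.041]]))
```

```text
scene (array([ 0.5079, -0.2344,  0.0428]), [(-180, 0.0596), (-150, 0.0428), (-120, 0.0423), (-90, 0.0426), (30, 0.0445), (60, 0.0429), (90, 0.0421), (120, 0.0425), (150, 0.043)])
top (array([ 0.4912, -0.2407,  0.0602]), [(-180, 0.0548), (-150, 0.0636), (-120, 0.0779), (-90, 0.0485), (-60, 0.0437), (-30, 0.0528), (0, 0.0677), (30, 0.061), (60, 0.0599), (90, 0.0609), (120, 0.0539), (150, 0.0626)])
[ 0.5039 -0.2354] tip proj [[221.7868 220.8533]]
```

The ring is circular to within 1 mm on a level plane, and the tip is where expected, so it is level. I'll raise it and then carry it across at tip z ≈ 0.28. I'll turn yaw to 0.3 so joint 7 stays inside its range.

Careful with the scale: shifts go in cm and turns go in units of 0.1 rad. That gives: -0.19 m is -19, -0.17 m is -17.

advance(
  plan={"ticks":[[0.005, 0, 0, -3, 0, 0, 0], [0.005, 0, 0, -7.5, 0, 0, 0], [0.005, 0, 0, -12.5, 0, 0, 0], [0.005, 0, 0, -17, 0, 0, 0], [0.005, 0, 0, -19, 0, 0, 0]]},
)

```text
clock: 11.65
position: [0.4003, -0.222, 0.3025]
tool_rot: [3.141, -0.001, -0.129]
force: [-0.6, -0.1, -1.1]
grip_width: 0.0147
finger_force: 63.5
```

advance(
  plan={"ticks":[[0.005, 0, 0, 0, 0, 0, 0]]},
)

```text
clock: 11.78
position: [0.4003, -0.222, 0.3013]
tool_rot: [3.141, -0.001, -0.129]
force: [0.1, 0.7, -2.6]
grip_width: 0.0148
finger_force: 63.5
```

```bash
python3 go.py .4304 .1592 .302 .3
```

```text
pos [ 0.4003 -0.222   0.3013] [ 3.1413 -0.0008 -0.1293] q [ 0.51  0.18 -0.15  1.92  0.03  1.04 -1.36] d [-0.0193 -0.3819 -0.0008] [ 0.0005 -0.0007 -0.4293]
```

Converted, -0.2 m is -20, -0.16 m is -16, -0.23 rad is -2.3.

advance(
  plan={"ticks":[[0.005, -0.1, -2.5, 0, 0, 0, -0.3], [0.005, -0.4, -6.8, 0, 0, 0, -0.8], [0.005, -0.6, -11.5, 0, 0, 0, -1.3], [0.005, -0.9, -16, 0, 0, 0, -1.8], [0.005, -1.1, -20, 0, 0, 0, -2.3]]},
)

```text
clock: 12.4
position: [0.414, -0.0197, 0.2998]
tool_rot: [-3.141, 0.002, 0.104]
force: [1.0, -0.8, -0.8]
grip_width: 0.0142
finger_force: 63.6
```

```bash
python3 go.py .4304 .1592 .302 .3
```

```text
pos [ 0.414  -0.0197  0.2998] [-3.1411  0.0021  0.1043] q [ 0.24  0.11 -0.36  2.01  0.05  1.03 -1.61] d [ 0.0349 -0.1763 -0.0022] [-0.0007  0.002  -0.1957]
```

Converted, -0.176 m is -17.6, -0.162 m is -16.2, -0.196 rad is -1.96.

advance(
  plan={"ticks":[[0.005, 0.8, -4.2, -0.2, 0, 0, -0.5], [0.005, 1.7, -8.6, -0.2, 0, 0, -1], [0.005, 2.6, -13, -0.2, 0, 0, -1.5], [0.005, 3.2, -16.2, -0.2, 0, 0, -1.8], [0.005, 3.5, -17.6, -0.2, 0, 0, -1.96]]},
)

```text
clock: 13.02
position: [0.431, 0.1585, 0.3018]
tool_rot: [-3.141, 0.002, 0.301]
force: [0.2, -0.3, -0.8]
grip_width: 0.015
finger_force: 63.6
```

advance(
  plan={"ticks":[[0.005, 0, 0, 0, 0, 0, 0], [0.005, 0, 0, 0, 0, 0, 0]]},
)

```text
clock: 13.28
position: [0.4319, 0.1553, 0.3027]
tool_rot: [3.141, 0.001, 0.295]
force: [-0.2, -0.1, -1.6]
grip_width: 0.0144
finger_force: 63.6
```

```bash
python3 go.py .4304 .1592 .257 .3
```

Run:
```python
from h import *
a=bot.grab_frame("scene");cv2.imwrite("pics/s8.png",a)
cv2.imwrite("pics/t8.png",bot.grab_frame("top"))
cv2.imwrite("pics/a8.png",cv2.resize(a[85:185,330:450],(720,600),interpolation=2))
```

```text
pos [0.4319 0.1553 0.3027] [3.1412 0.0009 0.2953] q [-0.03  0.21 -0.52  1.9   0.12  1.06 -1.87] d [-0.0003 -0.0041  0.0457] [ 0.0004  0.0009 -0.0047]
```

View pics/a8.png

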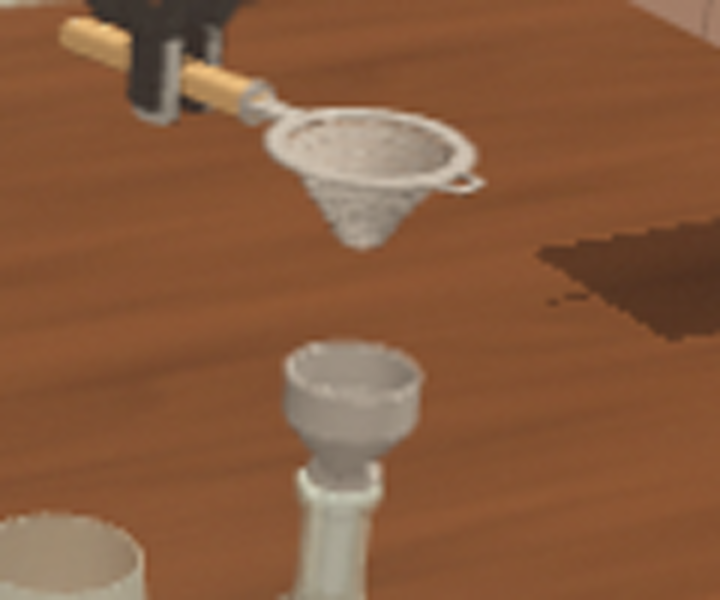

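The strainer hangs over the funnel: tip bottom at crop (361,249), funnel mouth centre at (353,370). Now I'll measure the ring, tilt and offset in this same view.

Run:
```python
from ring import *
o=bot.observe();t=o['position'];y=o['tool_rot'][2];u=np.array([np.cos(y),np.sin(y)])
for f,cam,box,sel in(("pics/s8.png",scene,(371,98,415,128),lambda p:(p[:,1]<115)&((p[:,0]<404)|(p[:,1]<110))&((p[:,0]>380)|(p[:,1]>106))),):
    for dz in(0,-.003): print(ring(f,cam,box,t[2]+.0198+dz,sel))
for L in(.105,.107):
    c=t[:2]+L*u; e=scene.proj(circ(c,.009,t[2]-.0212));rg=scene.proj(circ(c,.042,t[2]+.0198))
    g=lambda p:((p-[330,85]+.5)*6-.5)
    print(L,c,"tip exp: bottom row",g(e).max(0)[1],"col",g(e).mean(0)[0],"ring box",g(rg).min(0),g(rg).max(0))
S=cv2.imread("pics/s8.png");print("rim",arc(S,scene,(370,137,408,170),.028,.22,lambda p:p[:,1]<147,8))
```

```text
(array([0.5377, 0.1868, 0.0438]), [(-180, 0.0441), (-120, 0.0416), (-90, 0.0439), (-60, 0.0465), (60, 0.0433), (90, 0.0434), (120, 0.044), (150, 0.0439)])
(array([0.5309, 0.1914, 0.0442]), [(-180, 0.0444), (-120, 0.0419), (-90, 0.0442), (-60, 0.0469), (60, 0.0436), (90, 0.0437), (120, 0.0443), (150, 0.0442)])
0.105 [0.5325 0.1859] tip exp: bottom row 244.8041026503127 col 349.9710092334701 ring box [253.6028 104.6742] [463.3988 179.4565]
0.107 [0.5345 0.1865] tip exp: bottom row 246.3097862477939 col 353.6782137681868 ring box [257.2665 106.0094] [467.2953 180.9561]
rim (array([0.5299, 0.1951]), np.float64(0.0007311863525308157), array([0.5306, 0.1948, 0.0287]), 210)
```

The strainer reads level to within about 0.03 rad. It needs a shift of about (-2, +4.5) mm to centre it, then lowering by about 45 mm.

Converted, 0.03 m is 3, -0.005 m is -0.5.

advance(
  plan={"ticks":[[0.005, -0.1, -0.5, 0, 0, 0, 0], [0.005, -0.1, -0.5, 1.2, 0, 0, 0], [0.005, -0.1, -0.5, 2.4, 0, 0, 0], [0.005, -0.1, -0.5, 3, 0, 0, 0], [0.005, -0.1, -0.5, 3, 0, 0, 0]]},
)

```text
clock: 14.0
position: [0.4295, 0.1609, 0.2725]
tool_rot: [-3.142, 0.001, 0.297]
force: [0.2, 0.7, -1.4]
grip_width: 0.015
finger_force: 63.6
```

advance(
  plan={"ticks":[[0.005, 0, 0, 0, 0, 0, 0]]},
)

```text
clock: 14.12
position: [0.4298, 0.161, 0.2733]
tool_rot: [-3.142, -0.0, 0.297]
force: [-0.5, 0.5, -1.5]
grip_width: 0.0149
finger_force: 63.6
```

```bash
python3 go.py .4296 .1598 .257 .295
```

```text
pos [0.4298 0.161  0.2733] [-3.1415 -0.0002  0.2968] q [-0.05  0.24 -0.52  1.95  0.14  0.99 -1.91] d [-0.0005  0.0011  0.0163] [-0.0001 -0.0002  0.0018]
```

advance(
  plan={"ticks":[[0.005, -0.05, 0.1, 0.6, 0, 0, 0], [0.005, -0.05, 0.1, 1.2, 0, 0, 0], [0.005, -0.05, 0.1, 1.5, 0, 0, 0], [0.005, -0.05, 0.1, 1.5, 0, 0, 0]]},
)

```text
clock: 14.62
position: [0.4294, 0.1598, 0.2578]
tool_rot: [-3.142, 0.0, 0.297]
force: [0.1, 0.4, -1.2]
grip_width: 0.0151
finger_force: 63.6
```

advance(
  plan={"ticks":[[0.005, 0, 0, 0, 0, 0, 0], [0.005, 0, 0, 0, 0, 0, 0]]},
)

```text
clock: 14.88
position: [0.4295, 0.1599, 0.2582]
tool_rot: [-3.142, -0.0, 0.297]
force: [-0.1, -0.0, -0.1]
grip_width: 0.0144
finger_force: 63.6
```

```bash
python3 go.py .4296 .1598 .258 .295
```

Run:
```python
from h import *
a=bot.grab_frame("scene");cv2.imwrite("pics/s9.png",a)
cv2.imwrite("pics/a9.png",cv2.resize(a[90:190,330:450],(720,600),interpolation=2))
o=bot.observe();t=o['position'];y=o['tool_rot'][2];g=lambda p:((p-[330,90]+.5)*6-.5)
c=t[:2]+.106*np.array([np.cos(y),np.sin(y)])
print(c,g(scene.proj(circ(c,.009,t[2]-.0212))).max(0),g(scene.proj([*c,t[2]-.0212])),g(scene.proj([.53,.1951,.22])),g(scene.proj([.53,.1951,.235])))
```

```text
pos [0.4295 0.1599 0.2582] [-3.1416 -0.0003  0.2968] q [-0.05  0.25 -0.52  1.97  0.15  0.96 -1.92] d [0.     0.0001 0.0002] [-0.     -0.0003  0.0018]
[0.5309 0.1909] [369.9507 312.7813] [[348.2709 303.7846]] [[352.1549 338.7038]] [[355.3402 305.8373]]
```

View pics/a9.png

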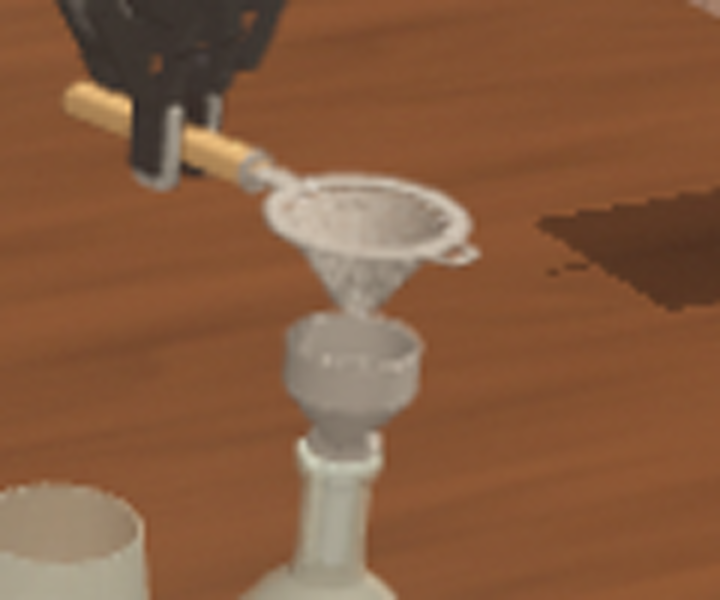

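The tip is at crop column 357, row about 315; a point centred over the mouth projects to column 355. It hovers about 15 mm above the rim, level and touching nothing, so I'm handing in.

```bash
python3 -c "
from workcell import bot
print(bot.job_done())"
```

```text
the job is handed in; nothing more can be done
None
```

The funnel is home in the carafe neck and the strainer is held level and centred about 15 mm above its rim; I handed the job in at about 15 s, and no verdict was returned.

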